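# Wedge the cupboard door and clear its hooks for painting

## Robot

A 7-joint arm with a two-finger parallel gripper is mounted at the origin on the work surface. World frame = base frame: x ahead of the robot, y to its left, z up, the work surface at z = 0. Lengths are in m, angles in rad, forces in N, time in s.
With the tool pointing down it reaches from about 0.4 to 0.925 m from the base axis. Payload 4.1 kg.
Tool frame: the origin (TCP) lies on the centre line of the jaws, within the pads' length; the fingertips stand 25 mm ahead of it and the grasp point (between the pads) lies 6 mm ahead of it; y points along the fingers, x is the direction in which the jaws open and shut, and the axes are right-handed (so a half turn about y gives the same grasp; the last joint's range is limited). The gripper opens to 85 mm and grips with 20 to 120 N. Pads are 22 mm wide; open, the fingers measure 114 mm over their backs; the gripper's body (76 mm by 85 mm) begins 54 mm behind the grasp point. The pads swing forward as they close: fully open they stand 13 mm farther back than shut.
Start: joints at [-1.323, 0.398, 0.045, 1.537, -0.019, 1.207, -0.051], TCP at [0.221, 0.611, 0.256] pointing down, gripper open.
Joint ranges: [-2.82, 2.82], [-0.49, 2.23], [-1.37, 1.46], [0, 2.46], [-1.36, 4.5], [0.23, 2], [-2.94, 2.94]. Speed limits (rad/s): [2.57, 2.57, 3.14, 3.14, 3.14, 3.14, 3.14].

## Interface

Orientations are given as a 3x3 rotation matrix whose columns are the frame's x, y, z axes.
In Python, from bench import ctrl gives the robot as it stands.
- The arm moves only by the tool carry_out, never from a script. Its argument "rows" is a list of rows, each a list of 4 numbers: the shift along the world's x, y, z in mm, then the turn about the world's z in degrees. A call has exactly 8 rows; each row is the pose to reach, as a shift and turn from the pose commanded when the call began; what a row does not reach only later rows make up. A row lasts 1/8 s, in which the tool goes at most 62.5 mm and 10.7 degrees, less where a joint would pass 70% of its speed; a pose out of reach is approached as far as the arm can. A call with a gripper value outside its range is refused whole. "grip" is the opening, from 0 (shut) to 1 (fully open), set as the call begins (left out, the last holds). The fingers move at their own pace and stop on an object; "squeeze" is the grip in N (left out, the last holds). Time passes only in rows, so rows that repeat a pose let the fingers close, or fill a call up. It gives the time, the measured TCP pose, the force and the opening at its end, in the units of the state.
- ctrl.state(): the state, without advancing time (a new reading comes with each control period).
- ctrl.grab_frame(name): name is "scene" or "side" or "wrist"; returns (picture, depth): 480x640x3 uint8, blue, green, red; 480x640 float32, m along the optical axis (not along the pixel's ray), 0 where there is no reading.
- ctrl.camera_model(name): a dict with "fx", "fy", "cx", "cy" (pixels), "k1" (the pictures are not rectified: a ray, as slopes to the right and down, at radius r is drawn at 1 + k1 r^2 times it, then the intrinsics apply), "position" and "attitude" of the camera in the world; the wrist camera has in their place "hand_eye" (4x4, takes a point from camera to tool coordinates, whose origin is the TCP and whose axes are the tool frame's). Camera axes: x right, y down, z forward; pixel columns grow to the right and rows downward; lengths in m; the calibration is good to about 2 mm. A picture is of the moment at which its call begins: read the wrist's pose just before it. camera_model takes no time and is no camera call.
- ctrl.close_job(): hands the job in, once; it reports no verdict.
Trained networks look in the newest picture that a camera, given by its name, has taken for a name from the list of things; names that differ only in an ending like _2 or _b are one class to them, and where a whole thing is asked for, a point or a joint stands for the part that bears it (a point fixed in the world has none). Each returns a list of dicts, best first, with "conf" (0 to 1); they miss things now and then, are a little off and sometimes report something else, mostly with a low value. They report only what shows in the picture. A call takes as long as a camera call. They do not tell look-alikes from the thing itself.
- ctrl.trace(camera, query): "mask" (480x640 bool, what is visible of it) and "extent" ([left, top, width, height] in pixels, round what is visible of it).
- ctrl.pinpoint(camera, query): "at" ([column, row] in pixels: a listed point, or the origin of a listed thing).
The state is a dict: "clock": time; "joints": joint angles; "dq": joint speeds; "effort": joint torques, N m; "ee_pos": TCP position; "tool_rot": TCP orientation; "force": force on the tool from outside, world axes, zero at the start; "ft_torque": the same for the moment, N m; "opening": opening from 0.0 (shut) to 1.0 (fully open).
Only numpy, scipy, OpenCV 4.12 (cv2) and the standard library are available. Lean on these libraries where they do the work, as an engineer would, in place of code of your own. Each camera call takes 0.05 s, during which the arm holds its last target. There are 200 camera calls.

## Task

The pantry cupboard's loose door is about to be painted, on both sides, where it stands. Swing the door out square to the cupboard's front, tap the oak wedge under its lower edge until it jams tight and holds the door when you let go, and only then lift the utensils (however many are there) up off their hooks and put them all down inside the crate. Leave the door jammed square on its wedge, and do not knock over or shove the paint tin or the glass jar.

Things in the scene. Friction and masses are not known exactly. Their poses are not given: they have to be found in the camera images.
- cupboard: small reddish pine cupboard standing on the worktop, fixed, 365 wide, 150 deep, 274 high. Origin on the door's hinge line at table height; x runs along the cupboard's front (the way the shut door points from its hinge), y straight out of the front (the way the door points when square), z up. The door starts half open, turns freely, stays where it is left, and can swing past square.
- door_edge (a point): top of the door's free edge, at the middle of its thickness, 346 mm from the hinge line and 264 mm above the table; axes: x along the door away from the hinge, y out of its outer face, z up. The door is a pine panel 18 mm thick, its lower edge 16 mm above the table all along. Hooks and utensils are on its inner face, which faces into the cupboard when shut; a small black pull is on the outer face.
- wedge: oak door wedge, 150 long, 38 wide, flat below, loose, about 0.12 kg. Origin under the middle of its length, at the underside; x points to the thin end (4 mm thick); the top slopes evenly up to 30 mm at the thick end, so it is 16 mm thick 69 mm from the thin end. Pushed under the door with about 10 to 20 N it binds between door and table and stays when let go.
- crate: open slatted wooden crate, 320 x 220 outside, 90 high, walls 8 mm, loose, 0.9 kg. Origin under the centre of its floor; x along its length, z up. Its inner floor is 8 mm above its underside.
- hook1 (a point): brass hook 1 of 4 on the door's inner face, 85 mm from the hinge line: middle of its level part (centre of the 7 mm wire), 30 mm off the face, 235 mm above the table. Beyond that the wire turns up 12 mm to its tip, 46 mm off the face.
- hook2 (a point): brass hook 2 of 4 on the door's inner face, 160 mm from the hinge line: middle of its level part (centre of the 7 mm wire), 30 mm off the face, 235 mm above the table. Beyond that the wire turns up 12 mm to its tip, 46 mm off the face.
- hook3 (a point): brass hook 3 of 4 on the door's inner face, 235 mm from the hinge line: middle of its level part (centre of the 7 mm wire), 30 mm off the face, 235 mm above the table. Beyond that the wire turns up 12 mm to its tip, 46 mm off the face.
- hook4 (a point): brass hook 4 of 4 on the door's inner face, 310 mm from the hinge line: middle of its level part (centre of the 7 mm wire), 30 mm off the face, 235 mm above the table. Beyond that the wire turns up 12 mm to its tip, 46 mm off the face.
- turner: turner: black handle, slotted steel blade 52 wide, 4 thick, 168 long, 60-120 g; hangs on one of the hooks or is absent. Origin: middle of its lower end; z up, x across its width, y its thickness (square to the door when hung). Slotted end: 28 wide, 8 thick, parallel sides, 112 to 168 above the origin; slot 16 wide, 36 high: lift 13 to 27 mm to clear the hook.
- turner_mid (a point): middle of the turner, on its axis 84 mm above its origin (same axes)
- turner_slot (a point): middle of the turner's hanging slot, 142 mm above its origin (same axes); when hung it is 14.5 mm below the hook's point
- spatula: pale wooden spatula, blade 46 wide, 6 thick, 168 long, 60-120 g; hangs on one of the hooks or is absent. Origin: middle of its lower end; z up, x across its width, y its thickness (square to the door when hung). Slotted end: 28 wide, 8 thick, parallel sides, 112 to 168 above the origin; slot 16 wide, 36 high: lift 13 to 27 mm to clear the hook.
- spatula_mid (a point): middle of the spatula, on its axis 84 mm above its origin (same axes)
- spatula_slot (a point): middle of the spatula's hanging slot, 142 mm above its origin (same axes); when hung it is 14.5 mm below the hook's point
- grater: flat steel grater, red handle, blade 54 wide, 6 thick, 168 long, 60-120 g; hangs on one of the hooks or is absent. Origin: middle of its lower end; z up, x across its width, y its thickness (square to the door when hung). Slotted end: 28 wide, 8 thick, parallel sides, 112 to 168 above the origin; slot 16 wide, 36 high: lift 13 to 27 mm to clear the hook.
- grater_mid (a point): middle of the grater, on its axis 84 mm above its origin (same axes)
- grater_slot (a point): middle of the grater's hanging slot, 142 mm above its origin (same axes); when hung it is 14.5 mm below the hook's point
- board: small brown serving board with a short handle, 58 wide, 8 thick, 168 long, 60-120 g; hangs on one of the hooks or is absent. Origin: middle of its lower end; z up, x across its width, y its thickness (square to the door when hung). Slotted end: 28 wide, 8 thick, parallel sides, 112 to 168 above the origin; slot 16 wide, 36 high: lift 13 to 27 mm to clear the hook.
- board_mid (a point): middle of the board, on its axis 84 mm above its origin (same axes)
- board_slot (a point): middle of the board's hanging slot, 142 mm above its origin (same axes); when hung it is 14.5 mm below the hook's point
- paint_tin: steel paint tin with a blue band, 84 across, 88 high, upright, loose; leave it be. Origin under its centre.
- jar: glass jar with a yellow lid, 64 across, 85 high, upright, loose; leave it be. Origin under its centre.
There are look-alikes about, which are no part of the job. Leave any blue look-alike of the spatula alone. What is shaped like the wedge but turquoise is not meant.

How it is judged:
By the outcome, as a careful person would: the job done as asked, in the order asked, and still so for the second after the job is handed in, with the robot touching nothing.
Of turner, spatula, grater, board only 2 to 4 are there at a start; the rules pass over those that are not, and their reading is None.
At some moment in a run one of wedge, crate may be knocked a few centimetres aside while the robot is not near it.
Once in a run the grip may slacken for a moment while it holds something.
It also fails if it takes over 210 s, if anything falls off the work surface, if the arm or the gripper's body presses on something with over 40 N, if the wrist force passes 120 N, or if a joint passes its speed limit or range.

## Working session

There is one attempt and no reset: what is moved stays moved. The work goes in short steps, Python scripts to look and compute and a tool call to move; the robot and the scene stay as the last step left them, time stands still between calls to the robot, and variables do not carry over. Pictures are saved under pics/ and viewed, about 12 in all and at most 16, crops included, and the job is handed in when it is done.

Besides the shell and the picture viewer there is one more tool, called after "Request:" as name(argument=value, ...) on one line, values as JSON. carry_out: Moves the arm, as the interface text tells. Its arguments: {"type":"object","properties":{"rows":{"type":"array"},"grip":{"type":"number"},"squeeze":{"type":"number"}},"required":["rows"]}

```bash
ls; mkdir -p pics
cat > h.py <<'E'
import numpy as np, cv2
from bench import ctrl
def pose(cam):
    m=ctrl.camera_model(cam)
    if cam=='wrist':
        s=ctrl.state(); T=np.eye(4); T[:3,:3]=s['tool_rot']; T[:3,3]=s['ee_pos']
        T=T@np.array(m['hand_eye']); return m,T[:3,:3],T[:3,3]
    return m,np.array(m['attitude']),np.array(m['position'])
def rays(m,uv):
    K=np.array([[m['fx'],0,m['cx']],[0,m['fy'],m['cy']],[0,0,1.]])
    uv=np.array(uv,float).reshape(-1,1,2)
    p=cv2.undistortPoints(uv,K,np.array([m['k1'],0,0,0.])).reshape(-1,2)
    return np.c_[p,np.ones(len(p))]
def toworld(cam,uv,d,P=None):
    m,R,t=P or pose(cam); return (rays(m,uv)*np.array(d).reshape(-1,1))@R.T+t
def onplane(cam,uv,z,P=None):
    m,R,t=P or pose(cam); r=rays(m,uv)@R.T; return t+r*((z-t[2])/r[:,2])[:,None]
def proj(cam,X,P=None):
    m,R,t=P or pose(cam); c=(np.atleast_2d(X)-t)@R; p=c[:,:2]/c[:,2:]; f=1+m['k1']*(p**2).sum(1,keepdims=True)
    p=p*f; return p*[m['fx'],m['fy']]+[m['cx'],m['cy']]
def cloud(cam,mask,depth,P=None):
    v,u=np.where(mask&(depth>0)); return toworld(cam,np.c_[u,v],depth[v,u],P)
E
python3 - <<'E'
from h import *
for c in ['scene','side']:
    im,d=ctrl.grab_frame(c); cv2.imwrite(f'pics/{c}0.png',im); np.save(f'pics/{c}0.npy',d)
    m=ctrl.camera_model(c); print(c,m['position'],np.array(m['attitude']).round(2).tolist())
    for q in ['wedge','crate','paint_tin','jar','cupboard','hook1','hook4','door_edge','turner','spatula','grater','board']:
        r=ctrl.pinpoint(c,q)
        print(q,[(np.round(x['at']).tolist(),round(x['conf'],2)) for x in r[:3]])
print(ctrl.state())
E
```

```text
pics
scene [ 1.03782341 -0.10518687  1.13276361] [[0.24, 0.84, -0.49], [0.97, -0.2, 0.13], [0.01, -0.51, -0.86]]
wedge [([412.0, 175.0], 0.72), ([364.0, 280.0], 0.56), ([217.0, 281.0], 0.45)]
crate [([445.0, 258.0], 0.73)]
paint_tin [([349.0, 335.0], 0.78)]
jar [([388.0, 324.0], 0.76), ([217.0, 280.0], 0.16)]
cupboard [([184.0, 292.0], 0.7), ([388.0, 328.0], 0.33), ([360.0, 279.0], 0.17)]
hook1 [([247.0, 289.0], 0.96), ([286.0, 296.0], 0.86), ([218.0, 280.0], 0.78)]
hook4 [([247.0, 289.0], 0.96), ([286.0, 296.0], 0.86), ([218.0, 280.0], 0.78)]
door_edge [([306.0, 275.0], 0.66)]
turner []
spatula [([228.0, 307.0], 0.88), ([230.0, 368.0], 0.76)]
grater [([200.0, 302.0], 0.58), ([220.0, 277.0], 0.36)]
board []
side [ 0.03151782 -0.70316344  1.06852379] [[0.85, -0.38, 0.37], [-0.53, -0.61, 0.59], [0.0, -0.69, -0.72]]
wedge [([315.0, 249.0], 0.85), ([190.0, 237.0], 0.85)]
crate [([274.0, 208.0], 0.74)]
paint_tin [([362.0, 247.0], 0.65)]
jar [([342.0, 226.0], 0.72)]
cupboard [([388.0, 382.0], 0.61), ([379.0, 214.0], 0.48)]
hook1 [([398.0, 224.0], 0.92), ([407.0, 297.0], 0.88), ([392.0, 250
[... 373 characters left out ...]
, -0.05069382]), 'dq': array([-3.67459758e-04,  6.63798892e-04, -1.44173370e-03, -8.34116529e-05,
       -1.07768076e-03, -1.58629637e-03, -1.11669486e-04]), 'effort': array([ 1.07396376e-03, -4.75019860e+01,  1.36360936e+00, -2.54511738e+01,
        1.15429476e-02,  9.18348815e-04,  8.01220551e-06]), 'ee_pos': array([0.22093201, 0.61134318, 0.25632869]), 'tool_rot': array([[ 3.39811836e-01,  9.91130633e-05, -9.40493438e-01],
       [ 9.40493436e-01,  8.33097939e-05,  3.39811844e-01],
       [ 1.12032107e-04, -9.99999992e-01, -6.49055315e-05]]), 'force': array([-0.45696409,  0.84907327, -0.45290172]), 'ft_torque': array([ 0.01640049,  0.02713726, -0.00407462]), 'opening': 0.9985816436082986}
```

View pics/scene0.png

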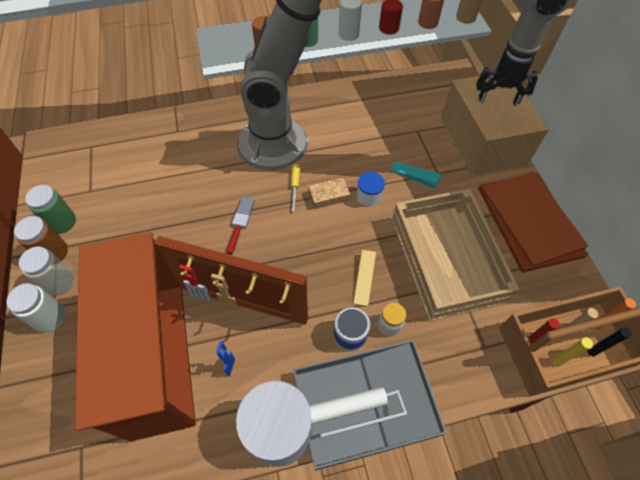

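View pics/side0.png

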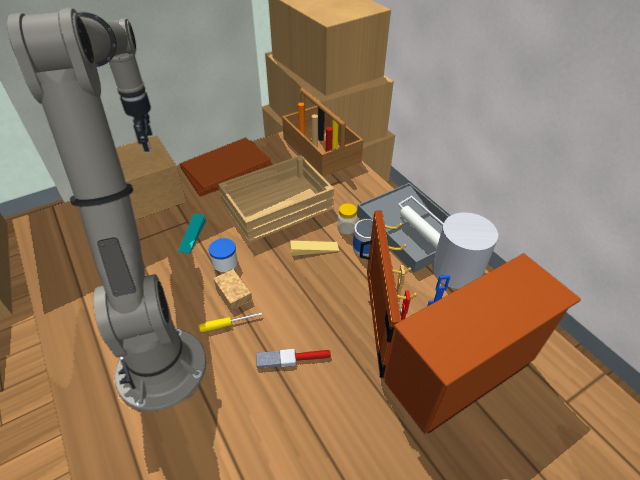

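The scene picture shows the cupboard at lower left, with its hinge near (157,237) and the door reaching to (306,275). The grater (red handle) is on hook 1 and the pale spatula on hook 2; hooks 3 and 4 are empty. The wedge candidates are pale oak at (365,278) and turquoise at (415,175). The oak one fits the description. The blue spatula at (226,358) is the look-alike. Next I'll measure all of these.

Run:
```python
from h import *
np.set_printoptions(precision=4,suppress=True)
def rect(X): 
    (c,s,a)=cv2.minAreaRect((X[:,:2]*1000).astype(np.float32)); return np.round(c,1),np.round(s,1),round(a,1)
for c in ['scene','side']:
    d0=ctrl.grab_frame(c); d=d0[1]
    P=pose(c)
    for q in ['cupboard','wedge','crate','paint_tin','jar','door_edge','grater','spatula']:
        for r in ctrl.trace(c,q)[:2]:
            m=r['mask'].copy(); e=r['extent']
            m=cv2.erode(m.astype(np.uint8),np.ones((2,2)))>0
            X=cloud(c,m,d,P)
            if len(X)<20: continue
            print(c,q,round(r['conf'],2),e,'med',np.median(X,0),'z',np.percentile(X[:,2],[2,50,98]))
            zt={'cupboard':.274,'crate':.09}.get(q)
            if zt: Y=X[abs(X[:,2]-zt)<.008]; print('  toprect',len(Y),rect(Y) if len(Y)>10 else '',cv2.boxPoints(cv2.minAreaRect((Y[:,:2]*1000).astype(np.float32))).round(0).tolist() if len(Y)>10 else '')
            if q=='wedge': print('  ',cv2.boxPoints(cv2.minAreaRect((X[:,:2]*1000).astype(np.float32))).round(0).tolist()); 
            if q in('paint_tin','jar'): 
                Y=X[X[:,2]>np.percentile(X[:,2],95)-.01]; print('  top',rect(Y),Y.mean(0))
            if q=='door_edge': Y=X[abs(X[:,2]-.264)<.005]; print('  doortop',len(Y),rect(Y) if len(Y)>5 else '',cv2.boxPoints(cv2.minAreaRect((Y[:,:2]*1000).astype(np.float32))).round(0).tolist() if len(Y)>5 else '')
    for q,z in [('hook1',.235),('door_edge',.264)]:
        for r in ctrl.pinpoint(c,q): print(c,q,round(r['conf'],2),np.round(r['at']),onplane(c,[r['at']],z,P))
```

```text
scene cupboard 0.64 [79.2, 231.9, 117.4, 206.3] med [ 0.6737 -0.3898  0.2717] z [0.0236 0.2717 0.2754]
  toprect 14645 (array([ 637.4, -409.4]), array([383.8, 157.2]), 0.1) [[445.0, -331.0], [446.0, -488.0], [829.0, -488.0], [829.0, -331.0]]
scene wedge 0.93 [352.5, 252.1, 23.2, 54.4] med [0.5507 0.1505 0.0152] z [0.0013 0.0152 0.0288]
   [[474.0, 166.0], [610.0, 104.0], [624.0, 136.0], [488.0, 198.0]]
scene wedge 0.59 [391.8, 164.2, 48.9, 24.1] med [0.2534 0.4151 0.0142] z [-0.0014  0.0142  0.0301]
   [[177.0, 372.0], [210.0, 342.0], [307.0, 447.0], [275.0, 477.0]]
scene crate 0.68 [391.4, 188.8, 128.3, 133.9] med [0.5474 0.4073 0.0103] z [0.0025 0.0103 0.0907]
  toprect 1496 (array([543.2, 392.5]), array([224.2, 324.3]), 89.4) [[380.0, 282.0], [704.0, 279.0], [706.0, 503.0], [382.0, 506.0]]
scene crate 0.66 [179.6, 268.4, 34.0, 31.5] med [ 0.5393 -0.2704  0.1459] z [0.0801 0.1459 0.245 ]
  toprect 43 (array([ 538.5, -271.7]), array([50.5,  3.6]), 58.8) [[524.0, -292.0], [527.0, -294.0], [553.0, -251.0], [550.0, -249.0]]
scene paint_tin 0.78 [330.1, 309.0, 37.4, 43.3] med [0.7031 0.
[... 2682 characters left out ...]
 -0.2815  0.2108] z [0.1627 0.2108 0.246 ]
  doortop 0  
side grater 0.44 [398.3, 292.5, 12.5, 25.4] med [ 0.529  -0.2797  0.2025] z [-0.0022  0.2025  0.2712]
side spatula 0.65 [399.6, 267.9, 10.2, 26.8] med [ 0.5655 -0.2184  0.2129] z [0.1664 0.2129 0.2464]
side spatula 0.64 [426.3, 276.5, 23.7, 28.6] med [ 0.6974 -0.2388  0.1149] z [-0.0034  0.1149  0.1679]
side hook1 0.98 [397. 225.] [[ 0.6601 -0.0793  0.235 ]]
side hook1 0.9 [401. 271.] [[ 0.5699 -0.208   0.235 ]]
side hook1 0.78 [410. 296.] [[ 0.5409 -0.2759  0.235 ]]
side hook1 0.66 [396. 249.] [[ 0.6046 -0.1449  0.235 ]]
side hook1 0.35 [316. 249.] [[ 0.4346 -0.0428  0.235 ]]
side door_edge 0.81 [381. 210.] [[ 0.6365 -0.0366  0.264 ]]
```

The cupboard axes line up with the world's. The hinge is at about (0.456, -0.331), the door is now at about 59.7° and square is 90°. I'll grip the door's top between hooks 3 and 4 and swing it.

Request:
carry_out(rows=[[0,0,60,-8],[20,-40,100,-18],[45,-90,100,-28],[70,-140,100,-38],[95,-190,100,-48],[120,-240,100,-58],[145,-290,100,-68],[170,-330,100,-78]], grip=0.6)

```text
clock: 3.4
ee_pos: [0.3917, 0.279, 0.3567]
tool_rot: [[0.99, 0.001, 0.144], [-0.144, 0.001, 0.99], [0.0, -1.0, 0.001]]
force: [0.7, 0.2, 0.5]
opening: 0.602
```

Request:
carry_out(rows=[[25,-50,0,-3],[50,-100,0,-6],[75,-150,0,-9],[100,-200,0,-12],[125,-250,0,-15],[150,-300,0,-18],[175,-345,0,-20],[202,-377,0,-22]])

```text
clock: 4.4
ee_pos: [0.5933, -0.0982, 0.3568]
tool_rot: [[0.866, 0.001, 0.501], [-0.501, -0.0, 0.866], [0.001, -1.0, 0.0]]
force: [1.5, 0.5, 0.3]
opening: 0.601
```

Run:
```python
from h import *
np.set_printoptions(precision=4,suppress=True)
s=ctrl.state(); print(s['clock'],s['ee_pos'],np.degrees(np.arctan2(s['tool_rot'][1,0],s['tool_rot'][0,0])),s['joints'],s['force'])
P=pose('wrist'); im,d=ctrl.grab_frame('wrist'); cv2.imwrite('pics/w1.png',im)
m=np.ones(d.shape,bool); X=cloud('wrist',m,d,P)
Y=X[(abs(X[:,2]-.264)<.004)&(X[:,1]>-.32)]
r=cv2.minAreaRect((Y[:,:2]*1000).astype(np.float32)); print(len(Y),r,cv2.boxPoints(r).round(1).tolist())
v=np.linalg.svd(Y[:,:2]-Y[:,:2].mean(0),full_matrices=False)[2][0]; print(Y.mean(0),np.degrees(np.arctan2(v[1],v[0])))
Z=X[abs(X[:,2]-.274)<.004]; print('cup',len(Z),cv2.boxPoints(cv2.minAreaRect((Z[:,:2]*1000).astype(np.float32))).round(1).tolist())
```

```text
4.4 [ 0.5933 -0.0982  0.3568] -30.04396779818259 [-0.5076  0.3298  0.7959  1.5277 -0.2376  1.3832 -0.2188] [1.4958 0.5046 0.2947]
10739 ((579.572509765625, -117.57756042480469), (205.7483673095703, 22.02642250061035), 59.630653381347656) [[518.0999755859375, -200.8000030517578], [537.0999755859375, -211.89999389648438], [641.0999755859375, -34.400001525878906], [622.0999755859375, -23.299999237060547]]
[ 0.5867 -0.1055  0.2633] -120.34099522527822
cup 0 [[0.0, 0.0], [0.0, 0.0], [0.0, 0.0], [0.0, 0.0]]
```

Request:
carry_out(rows=[[-2,1,-15,0],[-2,1,-35,0],[-2,1,-55,0],[-2,1,-70,0],[-2,1,-82,0],[-2,1,-92,0],[-2,1,-94,0],[-2,1,-94,0]])

```text
clock: 5.45
ee_pos: [0.5911, -0.0948, 0.2626]
tool_rot: [[0.867, 0.001, 0.498], [-0.498, -0.0, 0.867], [0.001, -1.0, 0.0]]
force: [-0.6, -0.4, -0.1]
opening: 0.6
```

Request:
carry_out(rows=[[0,0,0,0],[0,0,0,0],[0,0,0,0],[0,0,0,0],[0,0,0,0],[0,0,0,0],[0,0,0,0],[0,0,0,0]], grip=0, squeeze=40)

```text
clock: 6.45
ee_pos: [0.5912, -0.0949, 0.263]
tool_rot: [[0.867, 0.001, 0.498], [-0.498, -0.0, 0.867], [0.001, -1.0, 0.0]]
force: [-1.2, 0.2, 5.8]
opening: 0.2
```

Request:
carry_out(rows=[[-7.8,4.3,0,1.9],[-15.6,8.4,0,3.7],[-23.6,12.2,0,5.6],[-31.7,15.7,0,7.5],[-40,19,0,9.4],[-48.3,21.9,0,11.2],[-56.7,24.6,0,13.1],[-65.2,27.1,0,14.9]])

```text
clock: 7.45
ee_pos: [0.5253, -0.0699, 0.263]
tool_rot: [[0.966, 0.001, 0.258], [-0.258, -0.003, 0.966], [0.002, -1.0, -0.003]]
force: [-0.3, -4.8, 6.0]
opening: 0.206
```

Request:
carry_out(rows=[[-8.6,2.1,0,1.9],[-17.3,4,0,3.8],[-26,5.6,0,5.6],[-34.7,6.9,0,7.5],[-43.5,7.9,0,9.4],[-52.3,8.6,0,11.2],[-61.1,9,0,13.1],[-70,9.2,0,15]])

```text
clock: 8.45
ee_pos: [0.4557, -0.063, 0.2629]
tool_rot: [[1.0, 0.002, 0.0], [-0.0, -0.006, 1.0], [0.002, -1.0, -0.006]]
force: [0.5, -9.8, 2.9]
opening: 0.206
```

Run:
```python
from h import *
np.set_printoptions(precision=4,suppress=True)
s=ctrl.state(); print(s['clock'],s['ee_pos'],np.degrees(np.arctan2(s['tool_rot'][1,0],s['tool_rot'][0,0])),s['force'],s['opening'])
for c in ['scene','side']:
    im,d=ctrl.grab_frame(c); cv2.imwrite(f'pics/{c}1.png',im); P=pose(c)
    X=cloud(c,np.ones(d.shape,bool),d,P)
    Y=X[(abs(X[:,2]-.264)<.004)&(abs(X[:,0]-.456)<.03)&(X[:,1]<.04)&(X[:,1]>-.315)&(abs(X[:,1]+.06)>.05)]
    L=cv2.fitLine(Y[:,:2].astype(np.float32),cv2.DIST_HUBER,0,.001,.001).ravel(); print(c,len(Y),L,np.degrees(np.arctan2(L[1],L[0])),Y[:,1].min(),Y[:,1].max())
    Z=X[(abs(X[:,2]-.272)<.006)&(X[:,1]<-.3)&(X[:,1]>-.52)&(X[:,0]>.42)&(X[:,0]<.86)]
    r=cv2.minAreaRect((Z[:,:2]*1000).astype(np.float32)); print('cup',r)
    # front top edge line
    xs=np.arange(.48,.80,.02); e=[(x,np.percentile(Z[abs(Z[:,0]-x)<.006][:,1],99.5)) for x in xs if (abs(Z[:,0]-x)<.006).sum()>20]
    print('front edge',np.polyfit(*np.array(e).T,1))
    for w in ctrl.trace(c,'wedge')[:3]:
        W=cloud(c,cv2.erode(w['mask'].astype(np.uint8),np.ones((2,2)))>0,d,P)
        r=cv2.minAreaRect((W[:,:2]*1000).astype(np.float32)); cc=W[:,:2].mean(0); v=np.linalg.svd(W[:,:2]-cc,full_matrices=False)[2][0]
        t=(W[:,:2]-cc)@v; a=np.polyfit(t,W[:,2],1); print('wedge',round(w['conf'],2),r,v,'slope',a)
```

```text
8.45 [ 0.4557 -0.063   0.2629] -0.021675502961951823 [ 0.5158 -9.7517  2.9033] 0.20567450991988065
scene 738 [ 0.0031  1.      0.4582 -0.1757] 89.820885 -0.31481149774156736 0.014072584821475248
cup ((636.1067504882812, -397.9939270019531), (185.6967010498047, 387.03558349609375), 88.97132110595703)
front edge [-0.0018 -0.3308]
wedge 0.91 ((238.30718994140625, 411.74310302734375), (149.95474243164062, 52.899131774902344), 48.74940490722656) [0.6802 0.733 ] slope [0.1034 0.0142]
wedge 0.83 ((548.8784790039062, 151.39881896972656), (35.0565185546875, 151.7315673828125), 66.58537292480469) [ 0.9157 -0.4019] slope [-0.1731  0.0151]
side 641 [ 0.0012 -1.      0.4544 -0.2166] -89.93171 -0.3141358575794395 0.012786948281794164
cup ((634.5931396484375, -403.64422607421875), (180.01947021484375, 388.351318359375), 89.11614990234375)
front edge [-0.0033 -0.3335]
wedge 0.92 ((240.34683227539062, 403.65106201171875), (156.98565673828125, 37.861785888671875), 47.820762634277344) [-0.6828 -0.7306] slope [-0.1441  0.0132]
wedge 0.71 ((504.26361083984375, 165.44656372070312), (41.141841888427734, 49.975711822509766), 59.335594177246094) [ 0.957  -0.2901] slope [-0.0805  0.0177]
```

The door reads 90±0.2° in both cameras. The oak wedge at (0.548, 0.149) has its thin end towards yaw -23.5°, and its slope of 0.173 matches the description. I'll release the door and go over the wedge.

Request:
carry_out(rows=[[0,0,0,0],[0,0,0,0],[0,0,0,0],[0,0,20,0],[0,0,50,0],[0,0,90,0],[0,20,100,5],[0,50,100,12]], grip=0.75)

```text
clock: 9.65
ee_pos: [0.4558, -0.0073, 0.3627]
tool_rot: [[0.977, 0.001, -0.213], [0.213, 0.001, 0.977], [0.001, -1.0, 0.001]]
force: [0.7, 0.1, 0.0]
opening: 0.75
```

Request:
carry_out(rows=[[10,40,0,10],[20,80,0,20],[30,120,0,30],[42,160,-30,38],[42,184,-60,46],[42,184,-100,54],[42,184,-140,54],[42,184,-160,54]])

```text
clock: 10.65
ee_pos: [0.495, 0.1764, 0.1987]
tool_rot: [[0.403, -0.006, -0.915], [0.915, -0.002, 0.403], [-0.004, -1.0, 0.004]]
force: [-0.5, 0.3, 0.6]
opening: 0.75
```

```bash
cat > w.py <<'E'
from h import *
np.set_printoptions(precision=4,suppress=True)
s=ctrl.state(); print(s['clock'],s['ee_pos'],np.degrees(np.arctan2(s['tool_rot'][1,0],s['tool_rot'][0,0])),s['force'],s['opening'])
import sys
P=pose('wrist'); im,d=ctrl.grab_frame('wrist'); cv2.imwrite(sys.argv[1],im)
for w in ctrl.trace('wrist','wedge')[:2]:
    W=cloud('wrist',cv2.erode(w['mask'].astype(np.uint8),np.ones((3,3)))>0,d,P)
    r=cv2.minAreaRect((W[:,:2]*1000).astype(np.float32)); print('wedge',w['conf'],w['extent'],r,W[:,2].min(),W[:,2].max())
    cc=W[:,:2].mean(0); v=np.linalg.svd(W[:,:2]-cc,full_matrices=False)[2][0]; print(v,np.polyfit((W[:,:2]-cc)@v,W[:,2],1))
E
python3 w.py pics/w2.png
python3 - <<'E'
from h import *
c='scene'; im,d=ctrl.grab_frame(c); P=pose(c); X=cloud(c,np.ones(d.shape,bool),d,P)
Y=X[(abs(X[:,2]-.264)<.004)&(abs(X[:,0]-.456)<.03)&(X[:,1]<.04)&(X[:,1]>-.315)]
L=cv2.fitLine(Y[:,:2].astype(np.float32),cv2.DIST_HUBER,0,.001,.001).ravel(); print('door',len(Y),L,np.degrees(np.arctan2(L[1],L[0])))
E
```

```text
10.65 [0.495  0.1764 0.1987] 66.23964898351541 [-0.4841  0.3196  0.6386] 0.7499987495798469
wedge 0.61 [296.3, 191.8, 45.8, 157.4] ((545.50732421875, 150.65628051757812), (36.361141204833984, 150.42776489257812), 65.5774917602539) 0.0030055745832551217 0.03140549177978508
[ 0.9111 -0.4121] [-0.1553  0.0183]
door 1067 [ 7.5586233e-04  9.9999970e-01  4.5843595e-01 -1.3416032e-01] 89.95669
```

View pics/w2.png

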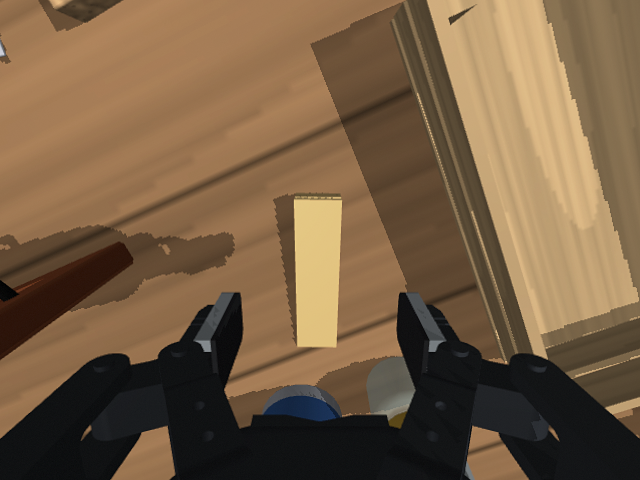

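The wrist picture shows the pale oak wedge at (318,270) between the jaws, with its thick end at the top (row 200). It isn't turquoise, so it's the right one. I'll lower onto it and grip.

Request:
carry_out(rows=[[-1,-2,-40,-0.6],[-1,-2,-80,-0.6],[-1,-2,-110,-0.6],[-1,-2,-135,-0.6],[-1,-2,-152,-0.6],[-1,-2,-163,-0.6],[-1,-2,-169,-0.6],[-1,-2,-169,-0.6]])

```text
clock: 11.8
ee_pos: [0.4969, 0.1737, 0.0335]
tool_rot: [[0.416, 0.0, -0.909], [0.909, 0.0, 0.416], [0.0, -1.0, -0.0]]
force: [-0.3, 0.9, 0.7]
opening: 0.752
```

Request:
carry_out(rows=[[0,0,0,0],[0,0,0,0],[0,0,0,0],[0,0,0,0],[0,0,0,0],[0,0,0,0],[0,0,2,0],[0,0,8,0]], grip=0, squeeze=80)

```text
clock: 12.8
ee_pos: [0.4962, 0.1736, 0.0413]
tool_rot: [[0.416, -0.001, -0.91], [0.91, -0.0, 0.416], [-0.001, -1.0, 0.001]]
force: [-0.5, 0.6, -2.0]
opening: 0.421
```

Request:
carry_out(rows=[[-5,0,5,-9],[-10,2,5,-18],[-20,2,5,-27],[-30,0,5,-36],[-40,-4,5,-45],[-40,-8,5,-54],[-40,-10,0,-63],[-40,-10,0,-65.3]])

```text
clock: 13.8
ee_pos: [0.4564, 0.1636, 0.0413]
tool_rot: [[1.0, -0.0, -0.002], [0.002, -0.0, 1.0], [-0.0, -1.0, -0.0]]
force: [0.9, 0.3, -1.6]
opening: 0.423
```

Request:
carry_out(rows=[[0,0,-3,0],[0,0,-5,0],[0,0,-7,0],[0,0,-7,0],[0,0,-7,0],[0,0,-7,0],[0,0,-7,0],[0,0,-7,0]])

```text
clock: 14.8
ee_pos: [0.4568, 0.1637, 0.0344]
tool_rot: [[1.0, 0.0, -0.002], [0.002, 0.0, 1.0], [0.0, -1.0, 0.0]]
force: [0.0, -0.3, 1.1]
opening: 0.426
```

```bash
python3 w.py pics/w3.png
python3 - <<'E'
from h import *
np.set_printoptions(precision=4,suppress=True)
c='scene'; im,d=ctrl.grab_frame(c); cv2.imwrite('pics/s3.png',im); P=pose(c)
for w in ctrl.trace(c,'wedge')[:3]:
    W=cloud(c,cv2.erode(w['mask'].astype(np.uint8),np.ones((2,2)))>0,d,P); print(w['conf'],cv2.minAreaRect((W[:,:2]*1000).astype(np.float32)),W.min(0),W.max(0))
E
```

```text
14.8 [0.4568 0.1637 0.0344] 0.14192787693862818 [ 0.0107 -0.2698  1.0643] 0.4255142235495413
wedge 0.95 [266.8, 253.2, 106.1, 167.7] ((456.7959899902344, 148.1964874267578), (74.86852264404297, 43.16700744628906), 89.7183609008789) -0.0005082539539013331 0.03113225164375988
[-0.0017 -1.    ] [-0.0473  0.023 ]
0.98 ((246.74024963378906, 412.879638671875), (139.8328857421875, 56.049293518066406), 56.087642669677734) [ 0.1855  0.3598 -0.005 ] [0.3046 0.4865 0.0338]
0.9 ((460.7886962890625, 97.03373718261719), (38.89377975463867, 119.27738189697266), 0.822801411151886) [ 0.4409  0.0374 -0.004 ] [0.4799 0.1567 0.0278]
```

View pics/w3.png

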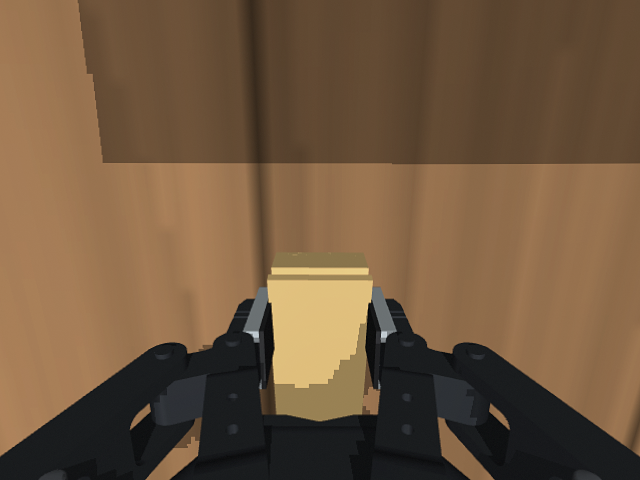

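The wrist view, looking +y, shows the wedge held squarely between the pads at (320,340). Now I'll slide it under the free edge.

Request:
carry_out(rows=[[-0.5,-12,0,0],[-0.5,-26,0,0],[-0.5,-40,0,0],[-0.5,-53,0,0],[-0.5,-64,0,0],[-0.5,-72,0,0],[-0.5,-76,0,0],[-0.5,-76,0,0]])

```text
clock: 16.0
ee_pos: [0.4563, 0.0869, 0.0344]
tool_rot: [[1.0, 0.0, -0.002], [0.002, -0.001, 1.0], [0.0, -1.0, -0.001]]
force: [-0.4, -1.5, 2.7]
opening: 0.421
```

Request:
carry_out(rows=[[0,-1,0,0],[0,-2,0,0],[0,-3,0,0],[0,-4,0,0],[0,-5,0,0],[0,-6,0,0],[0,-7,0,0],[0,-8,0,0]])

```text
clock: 17.0
ee_pos: [0.4563, 0.0797, 0.0344]
tool_rot: [[1.0, 0.0, -0.002], [0.002, 0.0, 1.0], [0.0, -1.0, 0.0]]
force: [0.0, 2.4, 3.4]
opening: 0.422
```

Request:
carry_out(rows=[[0,-1,0,0],[0,-2,0,0],[0,-3,0,0],[0,-3.5,0,0],[0,-4,0,0],[0,-4.5,0,0],[0,-5,0,0],[0,-5,0,0]])

```text
clock: 18.0
ee_pos: [0.4563, 0.0746, 0.0344]
tool_rot: [[1.0, 0.0, -0.002], [0.002, 0.0, 1.0], [0.0, -1.0, 0.0]]
force: [-0.3, 2.3, 3.7]
opening: 0.424
```

Request:
carry_out(rows=[[0,-0.7,0,0],[0,-1.4,0,0],[0,-2.1,0,0],[0,-2.8,0,0],[0,-3.5,0,0],[0,-4.2,0,0],[0,-5,0,0],[0,-5,0,0]])

```text
clock: 19.0
ee_pos: [0.4563, 0.0727, 0.0344]
tool_rot: [[1.0, -0.0, -0.004], [0.004, 0.004, 1.0], [-0.0, -1.0, 0.004]]
force: [-0.3, 10.2, 3.9]
opening: 0.423
```

Request:
carry_out(rows=[[0,-1,0,0],[0,-2,0,0],[0,-3,0,0],[0,-4,0,0],[0,-4.5,0,0],[0,-4.5,0,0],[0,-4.5,0,0],[0,-4.5,0,0]])

```text
clock: 20.0
ee_pos: [0.4561, 0.0719, 0.0344]
tool_rot: [[1.0, -0.001, -0.006], [0.006, 0.008, 1.0], [-0.001, -1.0, 0.008]]
force: [-1.3, 18.8, 4.0]
opening: 0.423
```

Request:
carry_out(rows=[[0,-1,0,0],[0,-2,0,0],[0,-2.5,0,0],[0,-2.5,0,0],[0,-2.5,0,0],[0,-2.5,0,0],[0,-2.5,0,0],[0,-2.5,0,0]])

```text
clock: 21.0
ee_pos: [0.4561, 0.0715, 0.0344]
tool_rot: [[1.0, -0.002, -0.007], [0.007, 0.011, 1.0], [-0.002, -1.0, 0.011]]
force: [-1.4, 23.3, 3.2]
opening: 0.421
```

Request:
carry_out(rows=[[0,0,0,0],[0,0,0,0],[0,0,0,0],[0,0,0,0],[0,6,0,0],[0,12,0,0],[0,12,0,0],[0,12,0,0]], grip=0.75)

```text
clock: 22.0
ee_pos: [0.4562, 0.0747, 0.0344]
tool_rot: [[1.0, 0.0, -0.003], [0.003, -0.0, 1.0], [0.0, -1.0, -0.0]]
force: [-0.1, -0.2, 1.2]
opening: 0.748
```

```bash
cat > chk.py <<'E'
from h import *
import sys
np.set_printoptions(precision=4,suppress=True)
s=ctrl.state(); print(s['clock'],s['ee_pos'],np.degrees(np.arctan2(s['tool_rot'][1,0],s['tool_rot'][0,0])),s['force'],s['opening'])
for c in ['scene','side']:
    im,d=ctrl.grab_frame(c); P=pose(c); X=cloud(c,np.ones(d.shape,bool),d,P); cv2.imwrite(f'pics/{c}_{sys.argv[1]}.png',im)
    Y=X[(abs(X[:,2]-.264)<.004)&(abs(X[:,0]-.456)<.03)&(X[:,1]<.02)&(X[:,1]>-.315)]
    if len(Y)>50:
        L=cv2.fitLine(Y[:,:2].astype(np.float32),cv2.DIST_HUBER,0,.001,.001).ravel(); print(c,'door',len(Y),L,np.degrees(np.arctan2(L[1],L[0]))%180,Y[:,1].max())
    for q in ['wedge','crate','paint_tin','jar','grater','spatula','turner','board']:
        for w in ctrl.trace(c,q)[:2]:
            if w['conf']<.4: continue
            W=cloud(c,cv2.erode(w['mask'].astype(np.uint8),np.ones((2,2)))>0,d,P)
            if q=='crate': W=W[W[:,2]>.08]
            if len(W)<10: continue
            r=cv2.minAreaRect((W[:,:2]*1000).astype(np.float32)); print(' ',c,q,round(w['conf'],2),np.round(r[0],0),np.round(r[1],0),round(r[2],1),'z',W[:,2].min().round(3),W[:,2].max().round(3))
E
python3 chk.py a
```

```text
22.0 [0.4562 0.0747 0.0344] 0.15820716023352122 [-0.0594 -0.1975  1.1525] 0.7484270514455605
scene door 1070 [ 0.0004  1.      0.458  -0.152 ] 89.974495 0.013121340150355654
  scene wedge 0.83 [243. 408.] [145.  40.] 48.4 z -0.001 0.033
  scene wedge 0.6 [462.   7.] [ 32. 114.] 0.7 z 0.0 0.028
  scene crate 0.88 [544. 391.] [223. 322.] 89.2 z 0.08 0.095
  scene paint_tin 0.93 [693.  70.] [80. 82.] 56.6 z -0.004 0.095
  scene jar 0.91 [693. 174.] [57. 58.] 18.4 z -0.004 0.089
  scene grater 0.69 [ 494. -249.] [56. 34.] 51.9 z 0.084 0.248
  scene spatula 0.7 [ 682. -237.] [72. 26.] 10.8 z -0.006 0.17
  scene spatula 0.65 [ 638. -409.] [158. 383.] 89.9 z -0.002 0.279
side door 905 [ 0.0001  1.      0.4548 -0.1666] 89.99477 0.01250127420517777
  side wedge 0.8 [241. 404.] [154.  37.] 48.1 z -0.007 0.031
  side wedge 0.57 [444.  15.] [148.  29.] 83.8 z -0.001 0.031
  side crate 0.62 [540. 291.] [415. 323.] 88.6 z 0.08 0.278
  side paint_tin 0.77 [687.  62.] [82. 76.] 38.1 z -0.001 0.096
  side paint_tin 0.68 [559. 419.] [289. 356.] 89.4 z -0.005 0.093
  side jar 0.9 [685. 169.] [143.  58.] 47.7 z -0.005 0.09
  side jar 0.49 [ 493. -176.] [ 8. 25.] 3.8 z 0.217 0.248
  side grater 0.55 [ 549. -200.] [171.  19.] 43.3 z -0.0 0.246
  side turner 0.64 [477. -70.] [526. 150.] 69.5 z -0.004 0.268
```

The wedge is jammed: it took a 23 N push, the door stayed at 90.0° after release, and nothing else moved. Next I'll go over the utensils.

Request:
carry_out(rows=[[0,2,20,0],[0,2,60,0],[0,2,110,0],[0,2,170,8],[0,2,230,18],[0,0,290,28],[0,-10,330,38],[5,-30,366,48]], grip=0.55)

```text
clock: 23.9
ee_pos: [0.461, 0.0449, 0.402]
tool_rot: [[0.661, 0.001, -0.75], [0.75, 0.002, 0.661], [0.002, -1.0, 0.001]]
force: [0.5, -0.7, -0.5]
opening: 0.544
```

Request:
carry_out(rows=[[10,-40,0,10],[20,-80,0,20],[30,-120,0,30],[40,-160,0,38],[50,-195,0,42],[60,-217,0,42],[60,-217,0,42],[60,-217,0,42]])

```text
clock: 24.9
ee_pos: [0.521, -0.1714, 0.4001]
tool_rot: [[-0.003, -0.001, -1.0], [1.0, 0.001, -0.003], [0.001, -1.0, 0.001]]
force: [-0.0, 0.1, -0.9]
opening: 0.551
```

Run:
```python
from h import *
np.set_printoptions(precision=4,suppress=True)
s=ctrl.state(); print(s['clock'],s['ee_pos'],np.degrees(np.arctan2(s['tool_rot'][1,0],s['tool_rot'][0,0])),s['joints'],s['opening'])
print(np.array(ctrl.camera_model('wrist')['hand_eye']))
P=pose('wrist'); im,d=ctrl.grab_frame('wrist'); cv2.imwrite('pics/w4.png',im)
for q in ['hook1','hook2']:
    for r in ctrl.pinpoint('wrist',q)[:4]: print(q,round(r['conf'],2),np.round(r['at']),onplane('wrist',[r['at']],.235,P))
for q in ['grater','spatula','turner','board']:
    for w in ctrl.trace('wrist',q)[:3]:
        W=cloud('wrist',w['mask'],d,P); print(q,w['conf'],w['extent'],np.median(W,0),W.min(0),W.max(0))
        T=W[W[:,2]>.225]; print('   top',len(T),T.mean(0) if len(T) else '',T.min(0) if len(T) else '',T.max(0) if len(T) else '')
```

```text
24.9 [ 0.521  -0.1714  0.4001] 90.17265904378237 [-0.6661  0.2639  1.1336  1.5769 -0.241   1.4554  2.0562] 0.5513090970831067
[[ 1.     -0.0001 -0.001   0.    ]
 [ 0.0009 -0.2932  0.9561 -0.1174]
 [-0.0004 -0.9561 -0.2932  0.0746]
 [ 0.      0.      0.      1.    ]]
hook1 0.97 [225. 188.] [[ 0.495  -0.2444  0.235 ]]
hook1 0.95 [319. 186.] [[ 0.4932 -0.1721  0.235 ]]
hook1 0.87 [515. 188.] [[ 0.4944 -0.0216  0.235 ]]
hook1 0.71 [415. 187.] [[ 0.4934 -0.0978  0.235 ]]
hook2 0.97 [225. 188.] [[ 0.495  -0.2444  0.235 ]]
hook2 0.95 [319. 186.] [[ 0.4932 -0.1721  0.235 ]]
hook2 0.87 [515. 188.] [[ 0.4944 -0.0216  0.235 ]]
hook2 0.71 [415. 187.] [[ 0.4934 -0.0978  0.235 ]]
grater 0.97 [201.3, 164.7, 76.1, 30.8] [ 0.4915 -0.2415  0.1975] [ 0.4902 -0.2719  0.0773] [ 0.4986 -0.2197  0.2479]
   top 491 [ 0.4935 -0.2444  0.2435] [ 0.4902 -0.2602  0.225 ] [ 0.4986 -0.2325  0.2479]
spatula 0.79 [296.9, 165.4, 46.3, 26.5] [ 0.4918 -0.1711  0.2035] [ 0.4901 -0.1973 -0.0012] [ 0.5287 -0.1466  0.248 ]
   top 457 [ 0.4933 -0.1717  0.2442] [ 0.4902 -0.1856  0.225 ] [ 0.4981 -0.1581  0.248 ]
spatula 0.65 [254.7, 284.5, 30.7, 85.1] [ 0.6897 -0.2328  0.1091] [ 0.6759 -0.2465  0.0079] [ 0.7158 -0.2245  0.1697]
   top 0   
spatula 0.38 [198.7, 162.7, 76.5, 33.2] [ 0.4916 -0.2414  0.1983] [ 0.4902 -0.2718 -0.0009] [ 0.5303 -0.2197  0.2479]
   top 498 [ 0.4937 -0.2447  0.2435] [ 0.4902 -0.2595  0.225 ] [ 0.4986 -0.2325  0.2479]
board 0.27 [617.8, 216.4, 19.0, 93.4] [0.6583 0.2809 0.0082] [ 0.5664  0.2769 -0.002 ] [0.7011 0.289  0.0448]
   top 0
```

View pics/w4.png

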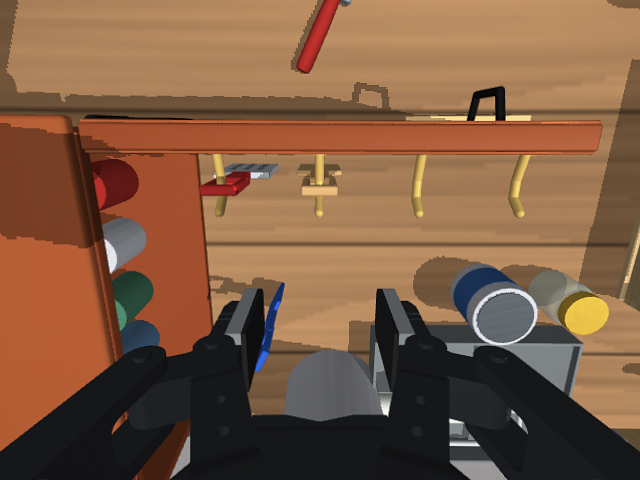

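The wrist picture shows the grater (red) at (225,185) on hook 1 and the pale spatula at (319,185) on hook 2. Hooks 3 and 4 are empty at (415,185) and (515,185). The blue look-alike at (270,325) stands apart on the table. I'll take the pale spatula first.

Request:
carry_out(rows=[[-15,-1,-20,0],[-27,-1,-50,0],[-27,-1,-85,0],[-27,-1,-115,0],[-27,-1,-140,0],[-27,-1,-158,0],[-27,-1,-166,0],[-27,-1,-166,0]])

```text
clock: 26.25
ee_pos: [0.4943, -0.1734, 0.2344]
tool_rot: [[-0.002, -0.0, -1.0], [1.0, -0.0, -0.002], [-0.0, -1.0, 0.0]]
force: [0.1, -0.2, 0.7]
opening: 0.552
```

Request:
carry_out(rows=[[0,0,0,0],[0,0,0,0],[0,0,0,0],[0,0,0,0],[0,0,0,0],[0,0,0,0],[0,0,0,0],[0,0,0,0]], grip=0, squeeze=60)

```text
clock: 27.25
ee_pos: [0.4949, -0.1738, 0.2353]
tool_rot: [[-0.002, 0.002, -1.0], [1.0, -0.0, -0.002], [-0.0, -1.0, -0.002]]
force: [0.5, 0.3, 5.9]
opening: 0.312
```

Request:
carry_out(rows=[[0,0,5,0],[0,0,10,0],[0,0,15,0],[0,0,20,0],[0,0,20,0],[8,0,20,0],[18,0,20,0],[30,0,20,0]])

```text
clock: 28.25
ee_pos: [0.5252, -0.1732, 0.2542]
tool_rot: [[-0.003, -0.0, -1.0], [1.0, -0.0, -0.003], [-0.0, -1.0, 0.0]]
force: [1.4, 0.2, -0.1]
opening: 0.317
```

Request:
carry_out(rows=[[10,0,0,0],[25,0,0,0],[40,0,0,0],[50,0,10,0],[60,0,40,0],[60,10,80,0],[60,30,120,0],[60,60,150,0]])

```text
clock: 29.25
ee_pos: [0.5844, -0.1144, 0.4072]
tool_rot: [[0.0, 0.003, -1.0], [1.0, -0.001, 0.0], [-0.001, -1.0, -0.003]]
force: [0.0, 0.0, -1.1]
opening: 0.313
```

```bash
python3 chk.py b
python3 - <<'E'
from h import *
im,d=ctrl.grab_frame('wrist'); a=cv2.imread('pics/scene_b.png')
cv2.imwrite('pics/b.png',np.vstack([cv2.resize(im,(400,300)),cv2.resize(a,(400,300))]))
E
```

```text
29.25 [ 0.5844 -0.1144  0.4072] 89.97271015164482 [ 0.0012  0.0221 -1.0842] 0.3134605612797038
scene door 565 [ 0.001   1.      0.4589 -0.218 ] 89.940735 0.013977903056441948
  scene wedge 0.78 [461.  19.] [147.  37.] 89.9 z -0.004 0.032
  scene wedge 0.6 [245. 407.] [144.  39.] 45.7 z -0.003 0.031
  scene crate 0.72 [545. 392.] [224. 320.] 89.2 z 0.08 0.095
  scene paint_tin 0.77 [691.  80.] [ 81. 104.] 3.2 z -0.005 0.095
  scene jar 0.72 [691. 175.] [60. 58.] 27.6 z -0.004 0.089
  scene grater 0.69 [ 479. -243.] [45. 50.] 0.4 z -0.007 0.248
  scene spatula 0.87 [ 683. -236.] [71. 28.] 10.5 z -0.005 0.169
  scene spatula 0.74 [ 528. -112.] [ 42. 127.] 87.6 z 0.104 0.419
side door 925 [ 0.0016  1.      0.4546 -0.1671] 89.90673 0.012060506396472825
  side wedge 0.9 [241. 404.] [152.  38.] 46.6 z -0.003 0.031
  side wedge 0.66 [722.  22.] [434.  35.] 45.0 z 0.001 0.414
  side crate 0.83 [541. 386.] [224. 321.] 88.7 z 0.08 0.094
  side crate 0.73 [ 470. -163.] [ 82. 347.] 3.7 z 0.08 0.268
  side paint_tin 0.61 [658.  -3.] [225.  80.] 69.5 z -0.004 0.29
  side paint_tin 0.4 [491. -71.] [519. 179.] 63.2 z -0.005 0.268
  side jar 0.66 [681. 167.] [53. 57.] 89.0 z 0.004 0.087
  side grater 0.4 [ 548. -200.] [169.  19.] 43.3 z 0.003 0.247
  side spatula 0.91 [714.  13.] [410.  34.] 45.3 z 0.001 0.414
  side spatula 0.53 [ 673. -251.] [306.  29.] 32.4 z -0.004 0.272
```

View pics/b.png

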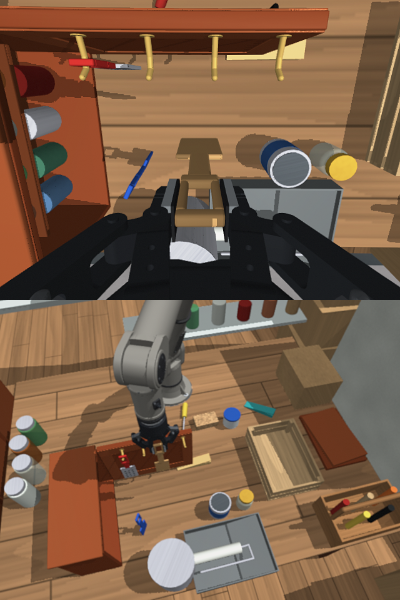

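The wrist view (upper) shows the spatula held between the pads at (200,150), with the grater still on hook 1 at (82,65). The door and wedge are unchanged. I'll carry it to the crate.

Request:
carry_out(rows=[[-12,55,0,0],[-28,112,0,0],[-46,170,0,0],[-64,228,0,0],[-82,286,0,0],[-100,344,0,0],[-118,400,0,0],[-136,458,0,0]])

```text
clock: 31.2
ee_pos: [0.4474, 0.3463, 0.4047]
tool_rot: [[-0.003, 0.0, -1.0], [1.0, 0.001, -0.003], [0.001, -1.0, -0.0]]
force: [0.8, 0.5, 0.0]
opening: 0.319
```

Request:
carry_out(rows=[[-8,50,-30,0],[-8,96,-70,0],[-8,96,-110,0],[-8,96,-150,0],[-8,96,-190,0],[-8,96,-215,0],[-8,96,-229,0],[-8,96,-235,0]])

```text
clock: 32.2
ee_pos: [0.4402, 0.4407, 0.1691]
tool_rot: [[-0.002, 0.0, -1.0], [1.0, -0.0, -0.002], [-0.0, -1.0, -0.0]]
force: [0.5, -0.8, -1.1]
opening: 0.318
```

Request:
carry_out(rows=[[0,0,-2,0],[0,0,-4,0],[0,0,-5,0],[0,0,-6,0],[0,0,-7,0],[0,0,-7,0],[0,0,-7,0],[0,0,-7,0]], squeeze=20)

```text
clock: 33.2
ee_pos: [0.4413, 0.4409, 0.165]
tool_rot: [[-0.002, 0.001, -1.0], [1.0, 0.002, -0.002], [0.002, -1.0, -0.001]]
force: [-2.1, -1.6, 10.4]
opening: 0.318
```

Contact with the crate floor. Now I'll tilt the top towards +x along the arc.

Request:
carry_out(rows=[[8,0,0,0],[16,0,-1,0],[24,0,-2,0],[32,0,-3.5,0],[40,0,-5.5,0],[48,0,-8,0],[52,0,-9,0],[52,0,-9,0]])

```text
clock: 34.2
ee_pos: [0.493, 0.4408, 0.1554]
tool_rot: [[-0.002, 0.0, -1.0], [1.0, 0.002, -0.002], [0.002, -1.0, -0.0]]
force: [-1.1, -0.8, 8.8]
opening: 0.317
```

Run:
```python
from h import *
im,d=ctrl.grab_frame('scene'); P=pose('scene'); im2,_=ctrl.grab_frame('wrist'); im3,_=ctrl.grab_frame('side')
p=proj('scene',[[.52,.41,.09]])[0].astype(int); q=proj('side',[[.52,.41,.09]])[0].astype(int)
f=lambda I,c:cv2.resize(I[max(0,c[1]-100):c[1]+100,max(0,c[0]-130):c[0]+130],(520,400))[:, :400]
cv2.imwrite('pics/t1.png',np.hstack([f(im,p),f(im3,q)]))
for q in ['spatula']:
  for w in ctrl.trace('wrist',q)[:2]: print(w['conf'],w['extent'])
```

```text
0.92 [278.5, 155.9, 85.4, 214.8]
```

View pics/t1.png

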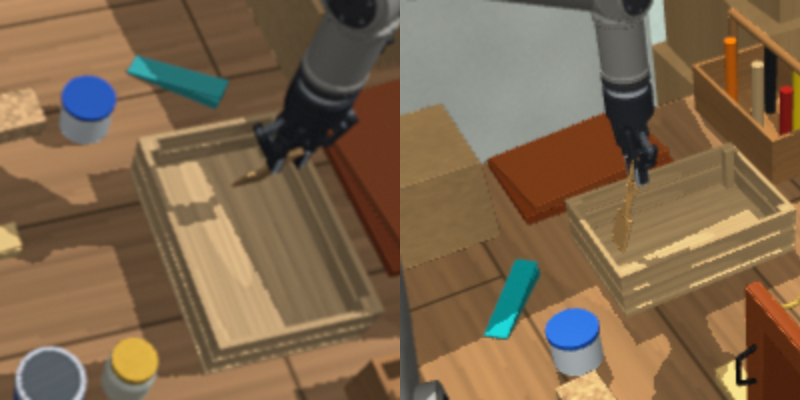

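The crops show the spatula tilting as meant: its foot is at (622,245) in the right crop and its top leans towards +x. I'll continue, then release.

Request:
carry_out(rows=[[10,0,-4,0],[20,0,-9,0],[30,0,-15,0],[40,0,-22,0],[48,0,-29,0],[56,0,-37,0],[64,0,-45,0],[64,0,-45,0]])

```text
clock: 35.4
ee_pos: [0.5583, 0.4407, 0.1099]
tool_rot: [[-0.001, 0.003, -1.0], [1.0, 0.002, -0.001], [0.002, -1.0, -0.003]]
force: [1.4, -0.1, 4.9]
opening: 0.317
```

Request:
carry_out(rows=[[5,0,-4,0],[10,0,-9,0],[15,0,-14,0],[20,0,-20,0],[24,0,-25,0],[28,0,-31,0],[30,0,-35,0],[30,0,-35,0]])

```text
clock: 36.4
ee_pos: [0.5863, 0.4405, 0.0729]
tool_rot: [[-0.002, -0.0, -1.0], [1.0, -0.0, -0.002], [-0.0, -1.0, 0.0]]
force: [-2.1, 0.2, 2.9]
opening: 0.311
```

Request:
carry_out(rows=[[0,0,0,0],[0,0,0,0],[0,0,0,0],[0,0,10,0],[0,0,40,0],[0,0,100,0],[0,0,160,0],[0,-20,220,0]], grip=0.5)

```text
clock: 37.4
ee_pos: [0.5856, 0.4226, 0.2952]
tool_rot: [[-0.006, 0.001, -1.0], [1.0, 0.002, -0.006], [0.002, -1.0, -0.001]]
force: [0.1, 0.4, -0.5]
opening: 0.5
```

Request:
carry_out(rows=[[0,-40,40,0],[0,-100,90,0],[0,-160,110,0],[0,-220,110,0],[0,-280,110,0],[0,-340,110,0],[0,-400,110,0],[0,-460,110,0]], grip=0.55)

```text
clock: 38.4
ee_pos: [0.5858, -0.0395, 0.4036]
tool_rot: [[-0.002, 0.002, -1.0], [1.0, 0.001, -0.002], [0.001, -1.0, -0.002]]
force: [0.7, -0.6, 0.2]
opening: 0.55
```

Request:
carry_out(rows=[[-10,-50,0,0],[-20,-100,0,0],[-30,-150,0,0],[-38,-180,0,0],[-44,-195,0,0],[-44,-195,0,0],[-44,-195,0,0],[-44,-195,0,0]])

```text
clock: 39.4
ee_pos: [0.5431, -0.2303, 0.4024]
tool_rot: [[-0.006, -0.0, -1.0], [1.0, 0.001, -0.006], [0.001, -1.0, 0.0]]
force: [-0.2, 1.0, 0.1]
opening: 0.548
```

```bash
python3 chk.py c | grep -v side
python3 - <<'E'
from h import *
np.set_printoptions(precision=4,suppress=True)
P=pose('wrist'); im,d=ctrl.grab_frame('wrist'); cv2.imwrite('pics/w5.png',im)
for w in ctrl.trace('wrist','grater')[:2]:
    W=cloud('wrist',w['mask'],d,P); T=W[W[:,2]>.2]; print(w['conf'],w['extent'],W.max(0))
    if len(T)>9: print(T.mean(0),T.min(0),T.max(0),cv2.minAreaRect((T[T[:,2]>.243][:,:2]*1000).astype(np.float32)))
E
```

```text
39.4 [ 0.5431 -0.2303  0.4024] 90.31612599282747 [-0.2379  0.9822  0.1032] 0.5476855651758902
scene door 967 [ 0.0025 -1.      0.4583 -0.1386] 90.144485 0.014058997048541008
  scene wedge 0.8 [461.  19.] [ 38. 147.] 1.7 z -0.006 0.037
  scene wedge 0.63 [243. 408.] [144.  40.] 46.9 z -0.002 0.032
  scene crate 0.95 [544. 393.] [225. 323.] 89.4 z 0.08 0.097
  scene crate 0.74 [ 502. -156.] [105. 341.] 0.2 z 0.08 0.382
  scene paint_tin 0.81 [692.  69.] [80. 82.] 18.7 z 0.002 0.094
  scene jar 0.75 [687. 180.] [59. 71.] 53.0 z -0.001 0.088
  scene jar 0.63 [693.  74.] [91. 82.] 72.9 z -0.004 0.094
  scene grater 0.65 [ 483. -246.] [55. 53.] 4.1 z -0.003 0.247
  scene grater 0.42 [536. 442.] [ 50. 166.] 88.1 z 0.002 0.021
  scene spatula 0.86 [ 682. -236.] [73. 29.] 10.3 z -0.008 0.169
  scene spatula 0.79 [536. 437.] [ 44. 163.] 84.6 z 0.006 0.021
  scene board 0.63 [ 465. -117.] [160. 399.] 19.5 z -0.003 0.268
0.59 [277.8, 144.2, 50.2, 22.4] [ 0.5269 -0.2154  0.2486]
[ 0.4934 -0.2468  0.2399] [ 0.4851 -0.2608  0.2   ] [ 0.4983 -0.2335  0.2486] ((494.3283996582031, -247.149658203125), (8.00680923461914, 27.286090850830078), 0.1575024127960205)
```

View pics/scene_c.png

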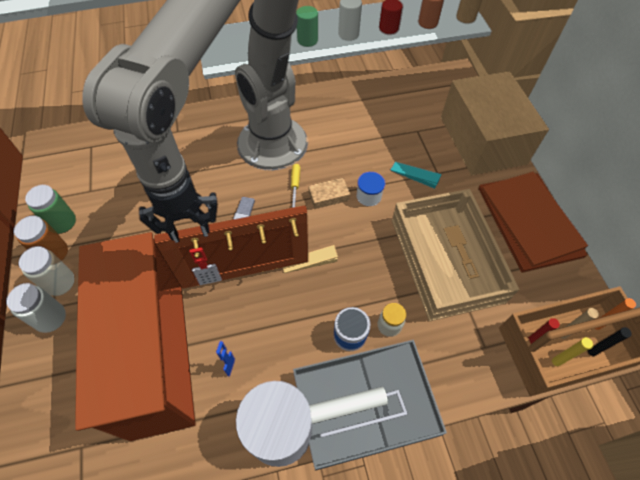

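The scene picture shows the spatula lying flat in the crate at (460,245), the wedge at (312,260), the door square and the grater on hook 1. I'll take the grater next.

Request:
carry_out(rows=[[-15,-12,-10,0],[-32,-12,-30,0],[-47,-12,-70,0],[-47,-12,-110,0],[-47,-12,-140,0],[-47,-12,-160,0],[-47,-12,-168,0],[-47,-12,-168,0]])

```text
clock: 41.4
ee_pos: [0.4952, -0.2442, 0.2347]
tool_rot: [[-0.002, -0.0, -1.0], [1.0, 0.0, -0.002], [0.0, -1.0, 0.0]]
force: [1.1, 0.6, -0.7]
opening: 0.552
```

Request:
carry_out(rows=[[0,0,0,0],[0,0,0,0],[0,0,0,0],[0,0,0,0],[0,0,0,0],[0,0,0,0],[0,0,0,0],[0,0,0,0]], grip=0, squeeze=60)

```text
clock: 42.4
ee_pos: [0.4959, -0.2448, 0.2358]
tool_rot: [[-0.002, 0.002, -1.0], [1.0, -0.001, -0.002], [-0.001, -1.0, -0.002]]
force: [1.4, -1.3, 5.1]
opening: 0.322
```

Request:
carry_out(rows=[[0,0,5,0],[0,0,10,0],[0,0,15,0],[0,0,20,0],[0,0,20,0],[8,0,20,0],[18,0,20,0],[30,0,20,0]])

```text
clock: 43.4
ee_pos: [0.5262, -0.2439, 0.2544]
tool_rot: [[-0.003, -0.0, -1.0], [1.0, 0.0, -0.003], [0.0, -1.0, 0.0]]
force: [0.6, 0.6, -2.1]
opening: 0.318
```

Request:
carry_out(rows=[[10,0,0,0],[25,0,0,0],[40,0,0,0],[50,0,10,0],[60,0,40,0],[60,10,80,0],[60,30,120,0],[60,60,150,0]])

```text
clock: 44.4
ee_pos: [0.5852, -0.1852, 0.4075]
tool_rot: [[0.0, 0.002, -1.0], [1.0, -0.001, 0.0], [-0.001, -1.0, -0.002]]
force: [0.8, 0.4, 0.1]
opening: 0.318
```

```bash
python3 chk.py d | grep -E "door|crate|wedge|grater|spat|\[ 0.58"
```

```text
44.4 [ 0.5852 -0.1852  0.4075] 89.97440935869508 [0.7732 0.3591 0.0657] 0.3184652120711039
scene door 555 [ 0.0051 -1.      0.4584 -0.1028] 90.29087 0.01361614381226145
  scene wedge 0.76 [238. 410.] [149.  56.] 50.4 z -0.005 0.032
  scene wedge 0.67 [459.  18.] [ 38. 146.] 0.1 z -0.003 0.033
  scene crate 0.88 [544. 392.] [225. 322.] 89.2 z 0.08 0.096
  scene grater 0.61 [ 528. -191.] [142.  53.] 6.6 z -0.003 0.42
  scene spatula 0.81 [535. 440.] [ 47. 167.] 89.2 z 0.003 0.023
  scene spatula 0.79 [ 682. -237.] [73. 27.] 9.4 z -0.005 0.17
side door 903 [ 0.0005  1.      0.4547 -0.1662] 89.96992 0.01137533334980756
  side wedge 0.89 [443.  14.] [147.  28.] 84.4 z -0.004 0.032
  side wedge 0.69 [240. 405.] [155.  40.] 48.5 z -0.005 0.033
  side grater 0.73 [709. -75.] [379.  43.] 41.3 z -0.0 0.415
  side spatula 0.55 [530. 433.] [ 47. 160.] 88.4 z 0.002 0.02
  side spatula 0.5 [ 680. -251.] [289.  21.] 33.8 z -0.005 0.273
```

Request:
carry_out(rows=[[-12,55,0,0],[-28,112,0,0],[-46,170,0,0],[-64,228,0,0],[-82,286,0,0],[-100,344,0,0],[-118,400,0,0],[-136,458,0,0]])

```text
clock: 46.3
ee_pos: [0.4485, 0.2753, 0.4051]
tool_rot: [[-0.002, 0.001, -1.0], [1.0, 0.002, -0.002], [0.002, -1.0, -0.001]]
force: [0.2, -0.1, -1.1]
opening: 0.314
```

Request:
carry_out(rows=[[-8,50,-20,0],[-8,69,-60,0],[-8,69,-110,0],[-8,69,-150,0],[-8,69,-190,0],[-8,69,-215,0],[-8,69,-229,0],[-8,69,-235,0]])

```text
clock: 47.3
ee_pos: [0.4413, 0.3429, 0.1694]
tool_rot: [[-0.002, 0.0, -1.0], [1.0, 0.0, -0.002], [0.0, -1.0, -0.0]]
force: [-0.9, 0.3, -1.5]
opening: 0.316
```

Request:
carry_out(rows=[[0,0,-2,0],[0,0,-4,0],[0,0,-5,0],[0,0,-6,0],[0,0,-7,0],[0,0,-7,0],[0,0,-7,0],[0,0,-7,0]], squeeze=20)

```text
clock: 48.3
ee_pos: [0.4425, 0.3435, 0.1655]
tool_rot: [[-0.002, 0.002, -1.0], [1.0, 0.003, -0.002], [0.003, -1.0, -0.002]]
force: [-1.9, -1.5, 13.4]
opening: 0.317
```

Request:
carry_out(rows=[[8,0,0,0],[16,0,-1,0],[24,0,-2,0],[32,0,-3.5,0],[40,0,-5.5,0],[48,0,-8,0],[52,0,-9,0],[52,0,-9,0]])

```text
clock: 49.3
ee_pos: [0.494, 0.3439, 0.1556]
tool_rot: [[-0.002, 0.001, -1.0], [1.0, 0.003, -0.002], [0.003, -1.0, -0.001]]
force: [-0.8, 0.2, 7.6]
opening: 0.314
```

Same forces as with the spatula, so it is tilting. I'll continue.

Request:
carry_out(rows=[[10,0,-4,0],[20,0,-9,0],[30,0,-15,0],[40,0,-22,0],[48,0,-29,0],[56,0,-37,0],[64,0,-45,0],[64,0,-45,0]])

```text
clock: 50.3
ee_pos: [0.5589, 0.3436, 0.11]
tool_rot: [[-0.002, 0.003, -1.0], [1.0, 0.002, -0.002], [0.002, -1.0, -0.003]]
force: [1.2, 1.2, 6.2]
opening: 0.318
```

Request:
carry_out(rows=[[5,0,-4,0],[10,0,-9,0],[15,0,-14,0],[20,0,-20,0],[24,0,-25,0],[28,0,-31,0],[30,0,-35,0],[30,0,-35,0]])

```text
clock: 51.3
ee_pos: [0.5873, 0.3425, 0.0732]
tool_rot: [[-0.002, -0.0, -1.0], [1.0, -0.001, -0.002], [-0.001, -1.0, 0.0]]
force: [-2.2, 0.3, 2.1]
opening: 0.317
```

Request:
carry_out(rows=[[0,0,0,0],[0,0,0,0],[0,0,0,0],[0,0,10,0],[0,0,40,0],[0,0,100,0],[0,0,160,0],[0,0,220,0]], grip=0.5)

```text
clock: 52.3
ee_pos: [0.5872, 0.3426, 0.2966]
tool_rot: [[-0.002, 0.001, -1.0], [1.0, 0.001, -0.002], [0.001, -1.0, -0.001]]
force: [1.3, 0.7, -0.0]
opening: 0.504
```

Request:
carry_out(rows=[[-30,20,40,0],[-80,50,60,0],[-130,80,60,0],[-180,120,60,0],[-220,160,60,0],[-250,190,60,0],[-250,190,60,0],[-250,190,60,0]])

```text
clock: 53.3
ee_pos: [0.3381, 0.532, 0.3542]
tool_rot: [[-0.001, 0.001, -1.0], [1.0, 0.0, -0.001], [0.0, -1.0, -0.001]]
force: [1.1, -1.4, 0.4]
opening: 0.503
```

```bash
python3 chk.py e; cd pics
python3 - <<'E'
import cv2,numpy as np
a=[cv2.resize(cv2.imread(f'{c}_e.png')[130:370,150:550],(780,290)) for c in('scene','side')]
cv2.imwrite('e.png',np.vstack([cv2.resize(cv2.imread('scene_e.png')[140:340,140:540],(600,300)),cv2.resize(cv2.imread('side_e.png')[140:340,140:540],(600,300))]))
E
```

```text
53.3 [0.3381 0.532  0.3542] 90.07383462859902 [ 1.0962 -1.4395  0.4211] 0.5034268363173089
scene door 1059 [ 0.0001  1.      0.4582 -0.1528] 89.995186 0.013777290743209894
  scene wedge 0.57 [460.  20.] [143.  37.] 89.6 z -0.003 0.032
  scene wedge 0.57 [244. 409.] [152.  53.] 53.9 z -0.006 0.033
  scene crate 0.69 [545. 393.] [225. 321.] 89.5 z 0.08 0.095
  scene paint_tin 0.95 [692.  69.] [79. 80.] 78.9 z 0.001 0.095
  scene jar 0.93 [687. 192.] [57. 95.] 18.3 z -0.003 0.088
  scene jar 0.7 [ 458. -110.] [174. 414.] 21.9 z -0.007 0.267
  scene grater 0.75 [535. 342.] [ 48. 164.] 87.2 z 0.002 0.021
  scene spatula 0.7 [ 683. -237.] [71. 25.] 11.0 z -0.004 0.169
  scene spatula 0.66 [536. 439.] [ 45. 167.] 88.7 z 0.008 0.02
  scene board 0.59 [544. 406.] [251. 323.] 89.7 z -0.003 0.095
side door 880 [ 0.0008  1.      0.4547 -0.1692] 89.9551 0.012512905369293392
  side wedge 0.77 [239. 404.] [154.  39.] 48.3 z -0.006 0.029
  side wedge 0.71 [441.  18.] [147.  30.] 81.5 z 0.002 0.032
  side crate 0.67 [540. 386.] [226. 320.] 89.0 z 0.08 0.095
  side paint_tin 0.93 [691.  67.] [97. 84.] 50.2 z -0.004 0.094
  side paint_tin 0.73 [529. 435.] [160.  46.] 1.9 z 0.004 0.022
  side spatula 0.86 [529. 432.] [ 45. 160.] 87.5 z 0.003 0.022
  side spatula 0.78 [ 660. -260.] [277.  28.] 32.4 z -0.007 0.274
```

View pics/e.png

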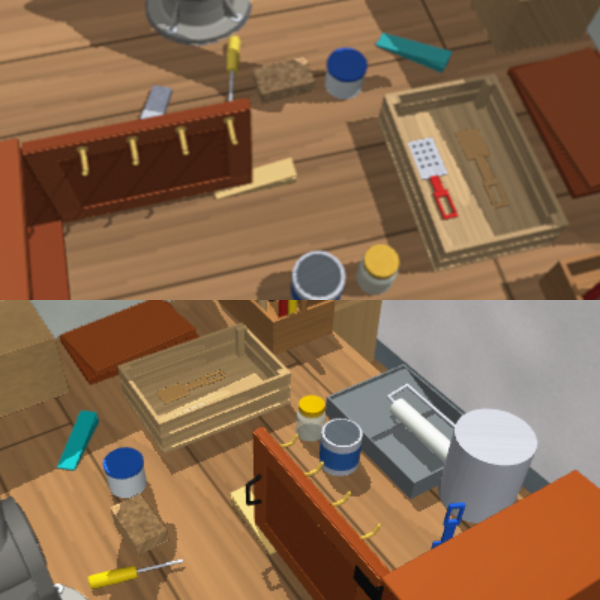

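The grater (428,180) and spatula (485,165) both lie inside the crate in the upper crop. All hooks are empty, the wedge is under the door, and the tin and jar are untouched. Handing in.

```bash
python3 -c "
from bench import ctrl
print(ctrl.close_job(), ctrl.state()['clock'])"
```

```text
the job is handed in; nothing more can be done
the job is handed in; nothing more can be done
```

The job is done and handed in at about 54 s on the robot's clock, well inside the 210 s limit.

- **Door:** I gripped it by its top edge and swung it square. The last check read 90.0° from both cameras.
- **Wedge:** I slid the oak wedge under the free edge, along the door, and pushed it to 23 N, where it stopped moving. It and the door stayed put after I let go. I did not push on the door itself to test the hold.
- **Utensils:** Only two were there, the grater on hook 1 and the pale spatula on hook 2. I lifted both off after the wedge was jammed, and they lie flat inside the crate.
- **Left alone:** The paint tin was where it started. The jar showed no shift in the picture, though its last automatic reading came out about 15 mm off. That was a loose outline rather than a real move, as an extra-large mask was reported. I did not touch the blue and turquoise look-alikes.

No check failed. The two cameras differed by up to about 2 cm on the half-hidden wedge, but each camera's own reading stayed steady to a few millimetres.

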